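# Lock in the three booted station switches under the sliding guard

## Robot

A 6-joint arm with a two-finger parallel gripper is mounted at the origin on the work surface. World frame = base frame: x ahead of the robot, y to its left, z up, the work surface at z = 0. Lengths are in m, angles in rad, forces in N, time in s.
With the tool pointing down it reaches from about 0.3 to 0.825 m from the base axis. Payload 5.4 kg.
Tool frame: the origin (TCP) lies at the very end of the fingers, on their centre line; the grasp point (between the pads) lies 19 mm behind it (env.tcp_to_grasp is the distance from the TCP to the grasp point, in m); z points along the fingers, y is the line along which they close (so a half turn about z gives the same grasp; the last joint's range is limited). The gripper opens to 92 mm and grips with 3 to 60 N. Pads are 20 mm wide; open, the fingers measure 128 mm over their backs; the gripper's body (75 mm by 189 mm) begins 69 mm behind the grasp point.
Start: joints at [0.943, 0.158, 1.597, -0, 1.386, -0.21], TCP at [0.233, 0.526, 0.215] pointing down, gripper open.
Joint ranges: [-2.91, 2.91], [-0.94, 2.29], [0.18, 2.7], [-1.29, 4.43], [0.17, 2.64], [-3, 3]. Speed limits (rad/s): [2.57, 2.57, 3.14, 3.14, 3.14, 3.14].

## Interface

Orientations are given as a unit quaternion [x, y, z, w].
In Python, from cell import env gives the robot as it stands.
- The arm moves only by the tool drive_tool, never from a script. Its arguments are lists of equal length, an entry for each row: "offset": the shift along the tool's x, y, z in mm, a list of three; "dr": the turn, a rotation vector about the tool's x, y, z in degrees, a list of three. A call has exactly 5 rows; each row is the pose to reach, as a shift and turn from the pose commanded when the call began, along the tool's axes at that moment; what a row does not reach only later rows make up. A row lasts 1/10 s, in which the tool goes at most 50 mm and 8.59 degrees, less where a joint would pass 70% of its speed; a pose out of reach is approached as far as the arm can. A call with a gripper value outside its range is refused whole. "jaw" is the opening in per cent of the stroke, from 0 (shut) to 100 (fully open), set as the call begins (left out, the last holds). The fingers move at their own pace and stop on an object; the grip force is fixed at half the most. Time passes only in rows, so rows that repeat a pose let the fingers close, or fill a call up. It gives the time, the measured TCP pose, the force, the opening and the grip force at its end, in the units of the state.
- env.observe(): the state, without advancing time (a new reading comes with each control period).
- env.capture(name): name is "scene" or "side" or "wrist"; returns the picture (420x560x3 uint8, blue, green, red); there is no depth.
- env.camera_model(name): a dict with "mtx" (3x3 intrinsics, pixels), "R" (3x3) and "t" (3): a world point X has camera coordinates R X + t. Camera axes: x right, y down, z forward; pixel columns grow to the right and rows downward; lengths in m; the calibration is good to about 2 mm. A picture is of the moment at which its call begins: read the wrist's pose just before it. camera_model takes no time and is no camera call; for the wrist camera it gives the pose at the moment of the call.
- env.job_done(): hands the job in; it is judged then, once.
The state is a dict: "t": time; "q": joint angles; "joint_vel": joint speeds; "joint_efforts": joint torques, N m; "eef_pos": TCP position; "tcp_rot": TCP orientation; "force": force on the tool from outside, world axes, zero at the start; "moment": the same for the moment, N m; "finger_gap": opening from 0.0 (shut) to 1.0 (fully open); "grasp_force": force on a finger pad.
Only numpy, scipy, OpenCV 4.12 (cv2) and the standard library are available. Lean on these libraries where they do the work, as an engineer would, in place of code of your own. Each camera call takes 0.05 s, during which the arm holds its last target. There are 200 camera calls.

## Task

Get the tester's switch console ready for a run: take the guard by its fin and slide it fully open, then go over the three rubber-booted push-lock switches from left to right as the robot sees them, feel through each boot whether the switch is already locked in, and click in those that are not, so that all three are left locked in. Press gently, never with more than 25 N, for they are delicate. Then slide the guard fully shut, let go of it, and leave the glassware and cups where they stand.

Things in the scene. Friction and masses are not known exactly. Their poses are not given: they have to be found in the camera images.
- console: Grey switch console fixed on the bench, 140 (x) by 356 (y) mm, 85 mm tall; origin under its centre, z up, front looking along -x to the robot. Its half at -y (right, seen from the robot) has a recess, 104 (x) by 166 (y) mm, centred at y = -85 mm, its floor 55 mm above the bench. In it stand three switches in a row along y, 45 mm apart. A sliding guard covers it.
- guard (a joint): How far the guard is slid open along the console's +y (to the left seen from the robot), m: 0 shut, 0.165 fully open (both are hard stops). It starts shut or up to 12 mm ajar. It drags with about 2.5 N and stays where it is left. The guard is a flat grey plate, 126 by 172 mm and 4 mm thick, its top 92 mm above the bench.
- guard_grip (a point): Centre of the black upright fin on the middle of the guard, by which it is moved: 50 mm long along the console's x, 12 mm thick along its y, standing from 92 to 128 mm above the bench. The point is 112 mm above the bench, on the centre of the fin; it travels with the guard. Axes as the console's.
- left_switch: Left switch, at console y = -40 mm. All three are alike: a black rubber boot 25 mm across, top 22 mm above the recess floor, in a steel ring 33 mm across, 4 mm high. Origin: centre of the boot's top at rest (77 mm above the bench; stays there when pressed). The boot is soft (0.6 N, 1.3 N fully down) and always springs up, so it looks the same in either state. A push-push stem is hidden in it.
- middle_switch: Middle switch, at console y = -85 mm. Origin as the left one's. The boot of an out switch meets its stem 2 mm down from rest; that of a locked-in switch only 7 mm down. There the force rises at once, to about 3 N in all (out) or 4.5 N (locked in). At the start each switch may be in either state. A locked stem hangs on a catch pin that bears on the switch with 3.5 N; nothing bears on an out one.
- right_switch: Right switch, at console y = -130 mm. Origin as the left one's. In both states a boot can be pushed down to a hard stop 14.5 mm below rest, at about 6 N; beyond that the force climbs steeply. Pushed to the stop (at least 13 mm) and let go, an out switch locks in and a locked one comes out; a push of under 11 mm changes nothing.
- beaker: Clear glass beaker, 72 mm wide, 95 mm tall, standing to the left of the console; origin under its centre. Bystander.
- jar: Amber glass jar with white cap, 60 mm wide, 85 mm tall, standing to the right; origin under its centre. Bystander.
- weighing_cup: Small open aluminium cup, 60 mm wide, 40 mm tall, standing to the right and farther off; origin under its centre. Bystander.

How it is judged:
On the way, in this order (a step that is already met when the one before it is completed fails the run):
1. the guard is slid open (value of joint guard above 0.145 m), for 0.1 s.
2. the left switch is felt with the fingers (contact force between the fingers and left_switch above 1.5 N), for 0.02 s.
3. the middle switch is felt with the fingers (contact force between the fingers and middle_switch above 1.5 N), for 0.02 s.
4. the right switch is felt with the fingers (contact force between the fingers and right_switch above 1.5 N), for 0.02 s.
At the end, for the whole second after the job is handed in: The guard is shut (within 5 mm) and all three switches are locked in, that is, the stem of each hangs on its catch pin (which then bears on the switch with about 3.5 N; on a switch that is out nothing bears) (value of joint guard below 0.005 m and contact force between each of left_switch, middle_switch, right_switch and anything else above 1.5 N); the robot touches nothing.
It fails at once if the left switch is pressed with more than 25 N (contact force between any of the fingers, the arm and left_switch above 25 N).
It fails at once if the middle switch is pressed with more than 25 N (contact force between any of the fingers, the arm and middle_switch above 25 N).
It fails at once if the right switch is pressed with more than 25 N (contact force between any of the fingers, the arm and right_switch above 25 N).
It fails at once if a bystander (beaker, jar or cup) is moved by more than 30 mm (distance of any of beaker, jar, weighing_cup from where it was at the start of the episode above 0.03 m).
It also fails if it takes over 70 s, if anything falls off the work surface, if the arm or the gripper's body presses on something with over 40 N, if the wrist force passes 120 N, or if a joint passes its speed limit or range.

## Working session

There is one attempt and no reset: what is moved stays moved. The work goes in short steps, Python scripts to look and compute and a tool call to move; the robot and the scene stay as the last step left them, time stands still between calls to the robot, and variables do not carry over. Pictures are saved under pics/ and viewed, at most 10 in all, crops included, and the job is handed in when it is done.

Besides the shell and the picture viewer there is one more tool, called after "Call:" as name(argument=value, ...) on one line, values as JSON. drive_tool: Moves the arm, as the interface text tells. Its arguments: {"type":"object","properties":{"offset":{"type":"array"},"dr":{"type":"array"},"jaw":{"type":"number"}},"required":["offset","dr"]}

```bash
ls; mkdir -p pics; python3 - <<'E'
from cell import env
import cv2
for n in("scene","side"):
    cv2.imwrite(f"pics/{n}0.png",env.capture(n)); m=env.camera_model(n); print(n,m)
s=env.observe(); print(s)
E
```

```text
pics
scene {'mtx': array([[504.35845069,   0.        , 289.84044094],
       [  0.        , 504.35845069, 209.18502732],
       [  0.        ,   0.        ,   1.        ]]), 'R': array([[ 8.28380203e-01,  5.60166260e-01,  2.29445575e-05],
       [ 3.24066780e-01, -4.79200210e-01, -8.15688593e-01],
       [-4.56910233e-01,  6.75707718e-01, -5.78491244e-01]]), 't': array([-0.47255344, -0.0948467 ,  1.54397252])}
side {'mtx': array([[505.52334385,   0.        , 276.16690962],
       [  0.        , 505.52334385, 204.16748831],
       [  0.        ,   0.        ,   1.        ]]), 'R': array([[-0.9799569 , -0.19837955, -0.01816663],
       [-0.0811167 ,  0.4806595 , -0.87314748],
       [ 0.18194657, -0.85417329, -0.48711748]]), 't': array([0.56492608, 0.13725239, 1.49491028])}
{'t': 0.1, 'q': array([ 9.42885576e-01,  1.59003663e-01,  1.59811977e+00, -5.02146780e-05,
        1.38621511e+00, -2.10071170e-01]), 'joint_vel': array([-0.00118097,  0.00066359, -0.00311529,  0.00118678,  0.00020336,
        0.00036992]), 'joint_efforts': array([ 4.81630595e-04, -3.86504388e+01, -3.22960424e+01,  7.04145595e-02,
        3.40019690e-02, -3.54721487e-05]), 'eef_pos': array([0.23299619, 0.52504047, 0.21370074]), 'tcp_rot': array([ 2.07398692e-01,  9.78256112e-01, -8.07472677e-04, -3.32604828e-04]), 'force': array([ 0.51483273, -0.06335743, -0.15232673]), 'moment': array([ 0.03280796,  0.03295712, -0.02100956]), 'grasp_force': 0.0, 'finger_gap': 1.0007034844428957}
```

View pics/scene0.png

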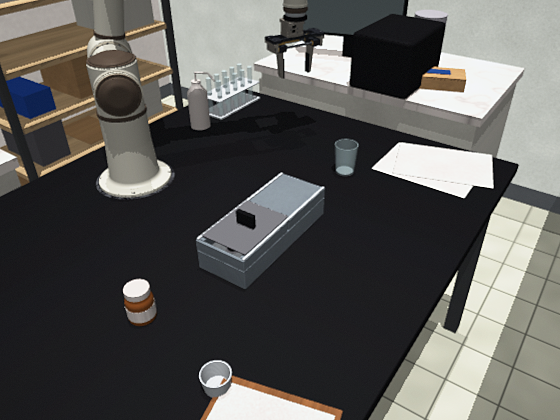

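View pics/side0.png

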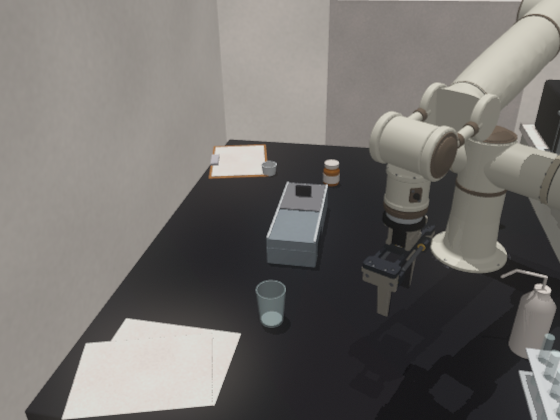

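The scene view shows the console with its near end at (198,238)-(245,280), its far end at (283,175)-(325,187), and the fin at about (246,218). The side view shows the fin at about (303,191), with the beaker, jar and cup clear of the console.

```bash
cat > h.py <<'E'
import numpy as np, cv2
from cell import env
from scipy.spatial.transform import Rotation as Rn
def ray(n,p,z,m=None):
    m=m or env.camera_model(n); R,t=m["R"],m["t"]
    d=R.T@np.linalg.inv(m["mtx"])@np.array([p[0],p[1],1.]); c=-R.T@t
    return c+d*(z-c[2])/d[2]
def totool(dw,s=None):
    s=s or env.observe(); return Rn.from_quat(s["tcp_rot"]).inv().apply(dw)*1000
E
python3 - <<'E'
from h import *
np.set_printoptions(precision=4,suppress=True)
for n,roi in(("scene",(180,160,350,295)),("side",(255,170,340,268))):
    im=cv2.imread(f"pics/{n}0.png"); g=cv2.cvtColor(im,cv2.COLOR_BGR2GRAY)
    x0,y0,x1,y1=roi; k=np.zeros_like(g); k[y0:y1,x0:x1]=(g[y0:y1,x0:x1]>50)*255
    c=max(cv2.findContours(k,0,2)[0],key=cv2.contourArea); h=cv2.convexHull(c)
    a=cv2.approxPolyDP(h,3,True)[:,0]
    print(n,cv2.contourArea(c))
    for p in a: print(p,"z85",ray(n,p,.085)[:2],"z0",ray(n,p,0)[:2])
    # fin: dark blob in hull
    f=np.zeros_like(g); cv2.fillConvexPoly(f,cv2.erode(h,None) if 0 else h,255); f=cv2.erode(f,np.ones((5,5)))
    f=((f>0)&(g<40)).astype(np.uint8)
    N,l,st,ce=cv2.connectedComponentsWithStats(f)
    for i in range(1,N):
        if st[i,4]>30: print("blob",st[i],ce[i],ray(n,ce[i],.11)[:2])
E
```

```text
scene 8111.5
[324 186] z85 [0.5661 0.1698] z0 [0.5008 0.2854]
[322 213] z85 [0.6256 0.0607] z0 [0.5672 0.1636]
[245 288] z85 [ 0.6308 -0.2536] z0 [ 0.573  -0.1872]
[199 266] z85 [ 0.5067 -0.2562] z0 [ 0.4345 -0.1902]
[198 235] z85 [ 0.4311 -0.1769] z0 [ 0.3501 -0.1017]
[278 173] z85 [0.4254 0.1555] z0 [0.3438 0.2695]
blob [236 209  19  20 253] [245.4348 218.4427] [ 0.5046 -0.0895]
side 5071.0
[339 170] z85 [ 0.4107 -0.3145] z0 [ 0.4236 -0.4945]
[315 265] z85 [0.419  0.2657] z0 [0.4329 0.1495]
[267 262] z85 [0.5438 0.2743] z0 [0.5713 0.1591]
[255 197] z85 [ 0.6584 -0.0682] z0 [ 0.6986 -0.2211]
[255 170] z85 [ 0.7062 -0.2664] z0 [ 0.7516 -0.4411]
blob [296 187  14   9 102] [302.8627 191.0784] [ 0.5054 -0.087 ]
```

Call:
drive_tool(offset=[[-37,-33,0],[-74,-66,0],[-111,-99,0],[-148,-132,0],[-185,-165,0]], dr=[[0,0,-5],[0,0,-10],[0,0,-15],[0,0,-20],[0,0,-25]])

```text
t: 0.6
eef_pos: [0.3355, 0.2978, 0.2142]
tcp_rot: [-0.011, 1.0, -0.0, -0.0]
force: [1.4, -0.8, 1.2]
finger_gap: 0.999
grasp_force: 0.0
```

Call:
drive_tool(offset=[[-18,-44,0],[-36,-88,0],[-54,-132,0],[-72,-176,0],[-90,-220,0]], dr=[[0,0,0],[0,0,0],[0,0,0],[0,0,0],[0,0,0]])

```text
t: 1.1
eef_pos: [0.4297, 0.0795, 0.2144]
tcp_rot: [-0.009, 1.0, 0.0, 0.0]
force: [0.2, -0.1, 0.1]
finger_gap: 0.997
grasp_force: 0.0
```

Call:
drive_tool(offset=[[-18,-44,0],[-36,-88,0],[-54,-132,0],[-72,-170,0],[-72,-170,0]], dr=[[0,0,0],[0,0,0],[0,0,0],[0,0,0],[0,0,0]])

```text
t: 1.6
eef_pos: [0.5056, -0.0914, 0.214]
tcp_rot: [-0.007, 1.0, -0.001, -0.0]
force: [0.9, 0.5, -0.1]
finger_gap: 1.001
grasp_force: 0.0
```

```bash
python3 - <<'E'
from h import *
m=env.camera_model("wrist"); im=env.capture("wrist"); cv2.imwrite("pics/w1.png",im)
import pickle; pickle.dump(m,open("w1.pkl","wb")); s=env.observe(); print(s["eef_pos"],s["tcp_rot"],s["t"],s["force"])
E
```

```text
[ 0.50468197 -0.08896807  0.21386945] [-7.54481969e-03  9.99971231e-01  3.39440483e-04 -7.04771481e-04] 1.65 [-0.94506903  0.10403853  0.60357659]
```

View pics/w1.png

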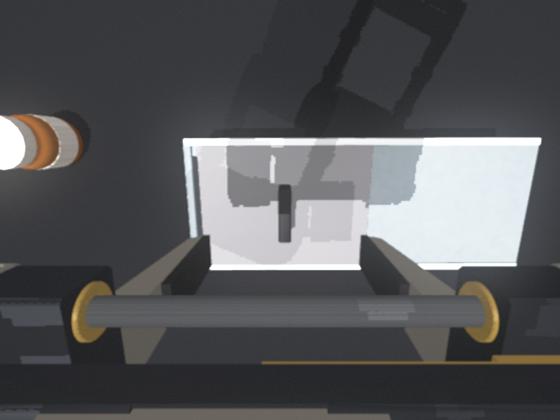

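The wrist view shows the fin at (284,185)-(284,242) between the fingers. The console's top edge facing the robot runs (185,141)-(540,141), the far top edge (190,267)-(517,265), and the guard's edge is at u≈200 and 370.

```bash
python3 - <<'E'
from h import *
import pickle; m=pickle.load(open("w1.pkl","rb"))
np.set_printoptions(precision=4,suppress=True)
im=cv2.imread("pics/w1.png"); g=cv2.cvtColor(im,cv2.COLOR_BGR2GRAY)
k=(g[172:255,262:310]<70).astype(np.uint8)
N,l,st,ce=cv2.connectedComponentsWithStats(k); i=1+st[1:,4].argmax(); print(st[i])
pts=np.argwhere(l==i)[:,::-1]+[262,172]; r=cv2.minAreaRect(pts.astype(np.float32)); print(r)
for v in (186,241):
    for z in(.092,.128): print(v,z,ray("w",(284.5,v),z,m)[:2])
# console near & far edges: brightest rows at columns
for name,lo,hi in(("near",128,152),("far",258,274)):
    P=[]
    for u in (range(215,520,5) if name=="near" else range(225,350,5)):
        c=g[lo:hi,u].astype(float); w=np.maximum(c-215,0)
        if w.sum()>0: P.append(ray("w",(u,lo+(w*np.arange(len(c))).sum()/w.sum()),.085,m)[:2])
    P=np.array(P); print(name,len(P),np.polyfit(P[:,1],P[:,0],1),P[:,0].std())
for p in((185,141),(540,141)): print(ray("w",p,.085,m)[:2])
E
```

```text
[ 17  13  12  29 312]
((284.5, 199.0), (28.0, 11.0), 90.0)
186 0.092 [ 0.4828 -0.0923]
186 0.128 [ 0.4774 -0.0923]
241 0.092 [ 0.5409 -0.0916]
241 0.128 [ 0.5283 -0.0916]
near 61 [-0.0056  0.4388] 0.0008934263101999338
far 25 [-0.0143  0.5707] 0.0008253947078931762
[ 0.4403 -0.1915]
[0.4356 0.1596]
```

Call:
drive_tool(offset=[[0,-3,40],[0,-3,80],[0,-3,105],[0,-3,115],[0,-3,115]], dr=[[0,0,0],[0,0,0],[0,0,0],[0,0,0],[0,0,0]], jaw=40)

```text
t: 2.15
eef_pos: [0.5034, -0.0888, 0.0985]
tcp_rot: [-0.01, 1.0, 0.001, -0.001]
force: [-0.3, 0.5, 0.1]
finger_gap: 0.586
grasp_force: 0.0
```

Call:
drive_tool(offset=[[0,0,0],[0,0,0],[0,0,0],[0,0,0],[0,0,0]], dr=[[0,0,0],[0,0,0],[0,0,0],[0,0,0],[0,0,0]], jaw=5)

```text
t: 2.65
eef_pos: [0.505, -0.0905, 0.1001]
tcp_rot: [-0.009, 1.0, -0.0, 0.0]
force: [-0.4, -1.8, 2.1]
finger_gap: 0.152
grasp_force: 0.8
```

Call:
drive_tool(offset=[[0,0,0],[0,0,0],[0,10,0],[0,30,0],[0,55,0]], dr=[[0,0,0],[0,0,0],[0,0,0],[0,0,0],[0,0,0]], jaw=5)

```text
t: 3.15
eef_pos: [0.5041, -0.0355, 0.1001]
tcp_rot: [-0.009, 1.0, -0.001, 0.001]
force: [1.6, -3.5, 1.3]
finger_gap: 0.13
grasp_force: 30.0
```

Call:
drive_tool(offset=[[0,30,0],[0,60,0],[0,85,0],[0,93,0],[0,96,0]], dr=[[0,0,0],[0,0,0],[0,0,0],[0,0,0],[0,0,0]])

```text
t: 3.65
eef_pos: [0.5026, 0.0612, 0.1001]
tcp_rot: [-0.01, 1.0, -0.0, 0.001]
force: [2.5, -2.1, 2.2]
finger_gap: 0.13
grasp_force: 30.0
```

Call:
drive_tool(offset=[[0,1,0],[0,2,0],[0,3,0],[0,4,0],[0,5,0]], dr=[[0,0,0],[0,0,0],[0,0,0],[0,0,0],[0,0,0]])

```text
t: 4.15
eef_pos: [0.5026, 0.0642, 0.1001]
tcp_rot: [-0.009, 1.0, -0.001, 0.001]
force: [4.3, -9.8, 3.6]
finger_gap: 0.128
grasp_force: 30.0
```

Call:
drive_tool(offset=[[0,-3,0],[0,-3,0],[0,-3,0],[0,-3,-20],[0,-3,-60]], dr=[[0,0,0],[0,0,0],[0,0,0],[0,0,0],[0,0,0]], jaw=40)

```text
t: 4.65
eef_pos: [0.4982, 0.0634, 0.1563]
tcp_rot: [-0.009, 1.0, 0.001, -0.005]
force: [0.8, 1.1, 1.4]
finger_gap: 0.402
grasp_force: 0.0
```

Call:
drive_tool(offset=[[0,-30,-30],[0,-75,-50],[0,-120,-60],[0,-155,-60],[0,-155,-60]], dr=[[0,0,0],[0,0,0],[0,0,0],[0,0,0],[0,0,0]], jaw=100)

```text
t: 5.15
eef_pos: [0.5044, -0.0955, 0.2195]
tcp_rot: [-0.007, 1.0, -0.0, -0.0]
force: [0.3, 0.8, -0.2]
finger_gap: 0.81
grasp_force: 0.0
```

```bash
python3 - <<'E'
from h import *
m=env.camera_model("wrist"); im=env.capture("wrist"); cv2.imwrite("pics/w2.png",im)
import pickle; pickle.dump(m,open("w2.pkl","wb")); s=env.observe(); print(s["eef_pos"],s["tcp_rot"],s["t"],s["force"])
E
```

```text
[ 0.50416489 -0.09325791  0.21899434] [-7.68816906e-03  9.99969991e-01  6.41580312e-04 -7.04827056e-04] 5.2 [0.85685713 1.64583124 0.41624495]
```

View pics/w2.png

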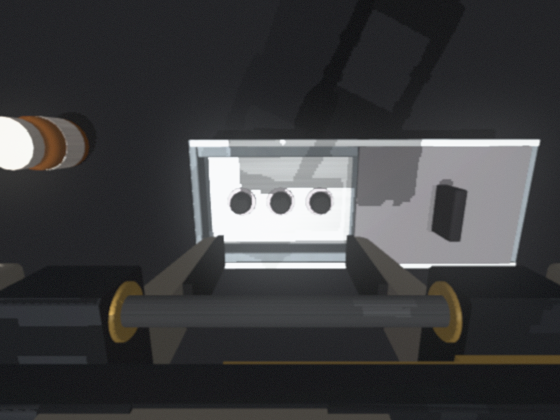

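The guard is fully open. The three black boots are at about (242,203), (281,203) and (320,203), and the fin has moved to (449,212).

```bash
cat >> h.py <<'E'
def avg(n=8):
    S=[]
    for _ in range(n): env.capture("side"); S.append(env.observe())
    f=np.array([s["force"] for s in S]); p=np.array([s["eef_pos"] for s in S])
    print("t",S[-1]["t"],"F",f.mean(0).round(2),"sd",f.std(0).round(2),"p",p.mean(0).round(4),"sd",p.std(0).round(4))
E
python3 - <<'E'
from h import *
import pickle; m=pickle.load(open("w2.pkl","rb"))
g=cv2.cvtColor(cv2.imread("pics/w2.png"),cv2.COLOR_BGR2GRAY)
k=(g[185:222,225:340]<90).astype(np.uint8)
N,l,st,ce=cv2.connectedComponentsWithStats(k)
for i in range(1,N):
    if st[i,4]>50: print(st[i],ce[i]+[225,185],[ray("w",ce[i]+[225,185],z,m)[:2].round(4) for z in(.072,.077)])
avg(10)
E
```

```text
[  6   7  20  21 323] [240.58823529 202.38080495] [array([ 0.5043, -0.1446]), array([ 0.5032, -0.1438])]
[ 46   7  20  21 316] [280.46518987 201.92721519] [array([ 0.5031, -0.1006]), array([ 0.5021, -0.1005])]
[ 85   7  20  21 322] [320.0310559  202.13664596] [array([ 0.5028, -0.0569]), array([ 0.5017, -0.0575])]
t 5.7 F [ 0.03  0.18 -0.19] sd [0.49 0.49 0.44] p [ 0.5045 -0.0912  0.2192] sd [0.0002 0.0004 0.0003]
```

Call:
drive_tool(offset=[[1,18,20],[1,35,60],[1,35,100],[1,35,125],[1,35,132]], dr=[[0,0,0],[0,0,0],[0,0,0],[0,0,0],[0,0,0]], jaw=0)

```text
t: 6.2
eef_pos: [0.5025, -0.0566, 0.0911]
tcp_rot: [-0.01, 1.0, 0.001, -0.002]
force: [-26.7, 2.6, 65.1]
finger_gap: 0.59
grasp_force: 32.3
```

Call:
drive_tool(offset=[[0,0,0],[0,0,0],[0,0,0],[0,0,0],[0,0,0]], dr=[[0,0,0],[0,0,0],[0,0,0],[0,0,0],[0,0,0]])

```text
t: 6.7
eef_pos: [0.5021, -0.0572, 0.0918]
tcp_rot: [-0.01, 1.0, -0.0, -0.002]
force: [-18.8, 3.0, 33.9]
finger_gap: 0.154
grasp_force: 17.0
```

```bash
python3 -c "
from h import *
avg(6);print(env.observe()['finger_gap'])"
```

```text
t 7.0 F [-18.96   2.21  33.86] sd [0.5  0.37 0.55] p [ 0.5021 -0.0574  0.0918] sd [0.     0.0001 0.    ]
0.0009259104442697381
```

The opening fingers came down on the guard before they had closed, and closing them probably dragged the guard along. I'll back off and look.

Call:
drive_tool(offset=[[0,0,-20],[0,0,-60],[0,-20,-100],[0,-35,-128],[0,-35,-128]], dr=[[0,0,0],[0,0,0],[0,0,0],[0,0,0],[0,0,0]])

```text
t: 7.5
eef_pos: [0.5066, -0.0947, 0.2209]
tcp_rot: [-0.009, 1.0, -0.002, 0.004]
force: [-0.2, 0.5, 1.2]
finger_gap: 0.007
grasp_force: 0.0
```

```bash
python3 - <<'E'
from h import *
avg(3)
m=env.camera_model("wrist"); im=env.capture("wrist"); cv2.imwrite("pics/w3.png",im)
import pickle; pickle.dump(m,open("w3.pkl","wb"))
for u in(358,449): print(ray("w",(u,212),.092,m))
E
```

```text
t 7.65 F [-0.28  0.21 -0.4 ] sd [0.14 0.12 0.18] p [ 0.504  -0.0924  0.216 ] sd [0.0008 0.0007 0.0014]
[ 0.50567865 -0.01667393  0.092     ]
[0.50396721 0.07654379 0.092     ]
```

View pics/w3.png

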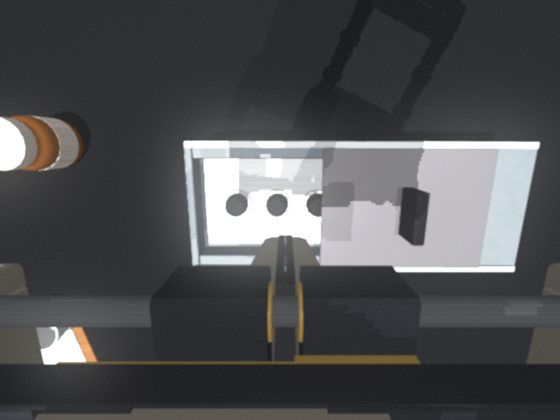

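The guard was dragged about 38 mm back: its edge is at u≈321, partly over the left boot, and the fin is at (413,215). I'll push it open again with the closed fingers.

Call:
drive_tool(offset=[[0,30,30],[0,65,65],[0,73,95],[0,73,111],[0,73,111]], dr=[[0,0,0],[0,0,0],[0,0,0],[0,0,0],[0,0,0]], jaw=0)

```text
t: 8.2
eef_pos: [0.4987, -0.0174, 0.1001]
tcp_rot: [-0.01, 1.0, 0.001, -0.004]
force: [0.1, -1.0, -0.1]
finger_gap: 0.006
grasp_force: 0.0
```

Call:
drive_tool(offset=[[0,10,0],[0,20,0],[0,30,0],[0,40,0],[0,48,0]], dr=[[0,0,0],[0,0,0],[0,0,0],[0,0,0],[0,0,0]])

```text
t: 8.7
eef_pos: [0.5023, 0.0291, 0.1056]
tcp_rot: [-0.01, 1.0, -0.001, 0.001]
force: [0.7, -2.8, 3.8]
finger_gap: 0.006
grasp_force: 1.6
```

Contact is made, so I continue slowly to the stop.

Call:
drive_tool(offset=[[0,3,0],[0,6,0],[0,9,0],[0,12,0],[0,14,0]], dr=[[0,0,0],[0,0,0],[0,0,0],[0,0,0],[0,0,0]])

```text
t: 9.2
eef_pos: [0.5014, 0.0427, 0.1047]
tcp_rot: [-0.009, 1.0, -0.0, 0.0]
force: [0.8, -1.6, 2.0]
finger_gap: 0.004
grasp_force: 1.4
```

```bash
python3 -c "
from h import *
avg(3)"
```

```text
t 9.35 F [ 1.18 -1.97  1.15] sd [0.63 0.78 0.84] p [0.5011 0.043  0.1044] sd [0.0002 0.     0.0001]
```

Call:
drive_tool(offset=[[0,2,0],[0,4,0],[0,6,0],[0,7,0],[0,7,0]], dr=[[0,0,0],[0,0,0],[0,0,0],[0,0,0],[0,0,0]])

```text
t: 9.85
eef_pos: [0.5009, 0.0438, 0.1045]
tcp_rot: [-0.01, 1.0, -0.006, -0.001]
force: [-1.1, -24.3, 0.4]
finger_gap: 0.002
grasp_force: 12.0
```

Call:
drive_tool(offset=[[0,-15,0],[0,-35,-25],[0,-80,-25],[0,-106,-15],[0,-106,15]], dr=[[0,0,0],[0,0,0],[0,0,0],[0,0,0],[0,0,0]])

```text
t: 10.35
eef_pos: [0.5054, -0.0595, 0.0918]
tcp_rot: [-0.007, 1.0, -0.001, 0.003]
force: [0.4, 0.8, -0.5]
finger_gap: 0.001
grasp_force: 0.0
```

```bash
python3 -c "
from h import *
avg(8)"
```

```text
t 10.75 F [-0.3  -0.03 -0.49] sd [1.35 0.38 1.15] p [ 0.502  -0.0557  0.0886] sd [0.0017 0.0004 0.0023]
```

Call:
drive_tool(offset=[[0,0,4],[0,0,8],[0,0,12],[0,0,16],[0,0,16]], dr=[[0,0,0],[0,0,0],[0,0,0],[0,0,0],[0,0,0]])

```text
t: 11.25
eef_pos: [0.503, -0.0562, 0.0733]
tcp_rot: [-0.009, 1.0, 0.0, -0.0]
force: [-0.2, 0.9, 3.1]
finger_gap: 0.004
grasp_force: 1.6
```

```bash
python3 -c "
from h import *
avg(8)"
```

```text
t 11.65 F [-1.28  1.08  3.32] sd [0.22 0.53 0.7 ] p [ 0.503  -0.0562  0.0737] sd [0.     0.     0.0001]
```

At 3.3 mm down the force is already 3.3 N, so the left switch is out. I'll press it to the stop.

Call:
drive_tool(offset=[[0,0,3],[0,0,6],[0,0,9],[0,0,11],[0,0,11]], dr=[[0,0,0],[0,0,0],[0,0,0],[0,0,0],[0,0,0]])

```text
t: 12.15
eef_pos: [0.5032, -0.0563, 0.0628]
tcp_rot: [-0.009, 1.0, 0.0, 0.0]
force: [-2.3, 2.2, 7.2]
finger_gap: 0.007
grasp_force: 3.5
```

```bash
python3 -c "
from h import *
avg(4)"
```

```text
t 12.35 F [-2.17  1.81  7.34] sd [0.25 0.28 0.33] p [ 0.5032 -0.0563  0.0628] sd [0. 0. 0.]
```

Call:
drive_tool(offset=[[0,0,-6],[0,0,-16],[0,0,-18],[0,0,-14],[0,0,-10]], dr=[[0,0,0],[0,0,0],[0,0,0],[0,0,0],[0,0,0]])

```text
t: 12.85
eef_pos: [0.5032, -0.0565, 0.0722]
tcp_rot: [-0.009, 1.0, -0.0, 0.0]
force: [0.9, -1.0, 0.6]
finger_gap: 0.008
grasp_force: 0.5
```

```bash
python3 -c "
from h import *
avg(8)"
```

```text
t 13.25 F [-0.48  0.13  1.05] sd [0.56 0.48 0.59] p [ 0.5026 -0.0562  0.072 ] sd [0.0001 0.     0.0004]
```

The left switch is now locked (about 1 N at 5 mm). On to the middle one.

Call:
drive_tool(offset=[[0,0,-18],[0,-25,-20],[0,-45,-20],[0,-45,-18],[0,-45,-14]], dr=[[0,0,0],[0,0,0],[0,0,0],[0,0,0],[0,0,0]])

```text
t: 13.75
eef_pos: [0.504, -0.1012, 0.0865]
tcp_rot: [-0.009, 1.0, 0.0, 0.0]
force: [-0.1, 0.0, -0.2]
finger_gap: 0.006
grasp_force: 0.0
```

Call:
drive_tool(offset=[[0,0,4],[0,0,8],[0,0,12],[0,0,14],[0,0,14]], dr=[[0,0,0],[0,0,0],[0,0,0],[0,0,0],[0,0,0]])

```text
t: 14.25
eef_pos: [0.5037, -0.1009, 0.0722]
tcp_rot: [-0.009, 1.0, 0.0, -0.0]
force: [0.0, 0.7, 1.1]
finger_gap: 0.007
grasp_force: 0.4
```

```bash
python3 -c "
from h import *
avg(8)"
```

```text
t 14.65 F [-0.26  0.47  0.87] sd [0.45 0.35 0.49] p [ 0.504  -0.1013  0.0727] sd [0.0001 0.0001 0.0001]
```

The middle switch is locked (0.9 N at about 4.5 mm). I'll go down to about 8.5 mm so it counts as felt, well short of 11 mm.

Call:
drive_tool(offset=[[0,0,2],[0,0,4],[0,0,4],[0,0,4],[0,0,4]], dr=[[0,0,0],[0,0,0],[0,0,0],[0,0,0],[0,0,0]])

```text
t: 15.15
eef_pos: [0.5042, -0.1015, 0.0689]
tcp_rot: [-0.009, 1.0, -0.0, 0.0]
force: [0.1, 0.0, 4.1]
finger_gap: 0.004
grasp_force: 2.2
```

```bash
python3 -c "
from h import *
avg(6)"
```

```text
t 15.45 F [-0.07  0.17  4.32] sd [0.67 0.33 0.15] p [ 0.5042 -0.1015  0.0688] sd [0. 0. 0.]
```

It is felt with 4.3 N at 8.2 mm, which confirms it is locked. Next is the right switch.

Call:
drive_tool(offset=[[0,0,-20],[0,-25,-24],[0,-45,-24],[0,-45,-22],[0,-45,-18]], dr=[[0,0,0],[0,0,0],[0,0,0],[0,0,0],[0,0,0]])

```text
t: 15.95
eef_pos: [0.5042, -0.1459, 0.0858]
tcp_rot: [-0.009, 1.0, 0.0, -0.0]
force: [-0.3, 0.0, -0.5]
finger_gap: 0.003
grasp_force: 0.0
```

Call:
drive_tool(offset=[[0,0,4],[0,0,8],[0,0,12],[0,0,14],[0,0,14]], dr=[[0,0,0],[0,0,0],[0,0,0],[0,0,0],[0,0,0]])

```text
t: 16.45
eef_pos: [0.5046, -0.1459, 0.0722]
tcp_rot: [-0.009, 1.0, 0.0, -0.0]
force: [-0.9, 0.1, 1.8]
finger_gap: 0.005
grasp_force: 0.4
```

```bash
python3 -c "
from h import *
avg(8)"
```

```text
t 16.85 F [-0.24  0.38  0.75] sd [0.29 0.62 0.46] p [ 0.5049 -0.1463  0.0728] sd [0.0001 0.0001 0.0001]
```

The right switch is locked too. I'll feel it down to about 8.5 mm.

Call:
drive_tool(offset=[[0,0,2],[0,0,4],[0,0,4],[0,0,4],[0,0,4]], dr=[[0,0,0],[0,0,0],[0,0,0],[0,0,0],[0,0,0]])

```text
t: 17.35
eef_pos: [0.505, -0.1465, 0.0689]
tcp_rot: [-0.009, 1.0, -0.0, 0.0]
force: [-0.0, 0.1, 3.5]
finger_gap: 0.003
grasp_force: 2.2
```

```bash
python3 -c "
from h import *
avg(6)"
```

```text
t 17.65 F [0.54 0.18 4.54] sd [0.37 0.9  0.29] p [ 0.505  -0.1465  0.0689] sd [0. 0. 0.]
```

All three switches are locked. Now I'll go back to the fin to close the guard.

Call:
drive_tool(offset=[[0,0,-35],[0,0,-75],[-1,35,-100],[-1,80,-100],[-1,125,-100]], dr=[[0,0,0],[0,0,0],[0,0,0],[0,0,0],[0,0,0]], jaw=40)

```text
t: 18.15
eef_pos: [0.5034, -0.0203, 0.169]
tcp_rot: [-0.008, 1.0, -0.0, 0.0]
force: [-0.1, -0.0, 0.2]
finger_gap: 0.397
grasp_force: 0.0
```

Call:
drive_tool(offset=[[-1,40,0],[-1,80,0],[-1,85,0],[-1,85,0],[-1,85,0]], dr=[[0,0,0],[0,0,0],[0,0,0],[0,0,0],[0,0,0]])

```text
t: 18.65
eef_pos: [0.5026, 0.0628, 0.1681]
tcp_rot: [-0.009, 1.0, -0.0, -0.0]
force: [-0.1, -0.1, 0.6]
finger_gap: 0.403
grasp_force: 0.0
```

```bash
python3 -c "
from h import *
avg(3);print(env.observe()['finger_gap'])"
```

```text
t 18.8 F [ 0.42  0.   -0.03] sd [0.55 0.32 0.41] p [0.5029 0.0625 0.1683] sd [0.0001 0.     0.0001]
0.40114130176439916
```

Call:
drive_tool(offset=[[0,1,30],[0,1,55],[0,1,68],[0,1,68],[0,1,68]], dr=[[0,0,0],[0,0,0],[0,0,0],[0,0,0],[0,0,0]])

```text
t: 19.3
eef_pos: [0.5034, 0.0643, 0.1013]
tcp_rot: [-0.009, 1.0, -0.0, 0.0]
force: [0.6, 0.1, -0.6]
finger_gap: 0.401
grasp_force: 0.0
```

Call:
drive_tool(offset=[[0,0,0],[0,0,0],[0,0,0],[0,0,0],[0,0,0]], dr=[[0,0,0],[0,0,0],[0,0,0],[0,0,0],[0,0,0]], jaw=5)

```text
t: 19.8
eef_pos: [0.5034, 0.0642, 0.1013]
tcp_rot: [-0.009, 1.0, -0.001, 0.001]
force: [-0.4, -3.0, 4.2]
finger_gap: 0.125
grasp_force: 30.0
```

Call:
drive_tool(offset=[[0,-15,0],[0,-45,0],[0,-80,0],[0,-115,0],[0,-145,0]], dr=[[0,0,0],[0,0,0],[0,0,0],[0,0,0],[0,0,0]])

```text
t: 20.3
eef_pos: [0.5057, -0.0806, 0.1013]
tcp_rot: [-0.009, 1.0, 0.001, 0.0]
force: [-0.5, 4.4, 5.1]
finger_gap: 0.126
grasp_force: 30.0
```

Call:
drive_tool(offset=[[0,-8,0],[0,-14,0],[0,-18,0],[0,-21,0],[0,-24,0]], dr=[[0,0,0],[0,0,0],[0,0,0],[0,0,0],[0,0,0]])

```text
t: 20.8
eef_pos: [0.506, -0.1009, 0.1013]
tcp_rot: [-0.009, 1.0, 0.003, -0.0]
force: [-3.1, 17.8, 13.6]
finger_gap: 0.131
grasp_force: 30.0
```

Stop reached at y = -0.101 m (17.8 N), a full 165 mm of travel. Releasing, rising and checking.

Call:
drive_tool(offset=[[0,2,0],[0,3,0],[0,3,0],[0,3,-10],[0,3,-40]], dr=[[0,0,0],[0,0,0],[0,0,0],[0,0,0],[0,0,0]], jaw=40)

```text
t: 21.3
eef_pos: [0.5037, -0.1003, 0.1386]
tcp_rot: [-0.009, 1.0, 0.001, -0.003]
force: [0.5, 0.8, 0.3]
finger_gap: 0.399
grasp_force: 0.0
```

Call:
drive_tool(offset=[[0,0,-40],[0,0,-75],[0,0,-75],[0,0,-75],[0,0,-75]], dr=[[0,0,0],[0,0,0],[0,0,0],[0,0,0],[0,0,0]])

```text
t: 21.8
eef_pos: [0.5051, -0.1009, 0.2143]
tcp_rot: [-0.009, 1.0, 0.0, -0.001]
force: [0.4, 0.4, -0.1]
finger_gap: 0.396
grasp_force: 0.0
```

```bash
python3 - <<'E'
from h import *
avg(3); m=env.camera_model("wrist"); im=env.capture("wrist"); cv2.imwrite("pics/w4.png",im)
g=cv2.cvtColor(im,cv2.COLOR_BGR2GRAY)
print([ (u,ray("w",(u,205),.11,m)[1].round(4)) for u in range(230,330) if g[205,u]<70])
E
```

```text
t 21.95 F [-0.03 -0.2  -0.27] sd [0.62 0.63 0.36] p [ 0.505  -0.1009  0.2139] sd [0.0001 0.     0.0001]
[(280, np.float64(-0.1057)), (281, np.float64(-0.1047)), (282, np.float64(-0.1038)), (283, np.float64(-0.1028)), (284, np.float64(-0.1019)), (285, np.float64(-0.1009)), (286, np.float64(-0.0999)), (287, np.float64(-0.099)), (288, np.float64(-0.098)), (289, np.float64(-0.0971)), (290, np.float64(-0.0961))]
```

View pics/w4.png

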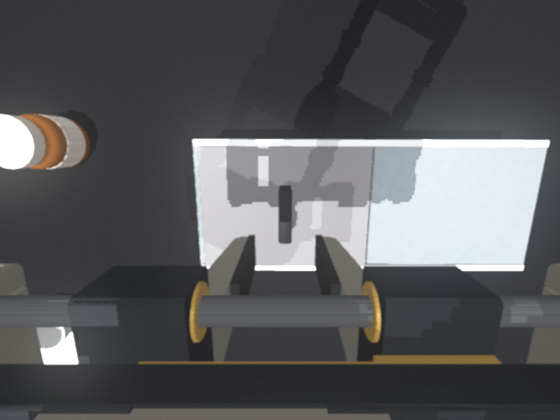

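The guard is shut: its left edge meets the console's end at u≈198, and the fin is at (285,215), y ≈ -0.101 m. The gripper is clear of everything, so I'm handing in.

```bash
python3 -c "
from cell import env
print(env.job_done())"
```

```text
the job is handed in; nothing more can be done
None
```

The job is handed in at about 22 s with the guard shut and released; the left switch was out and I clicked it in, while the middle and right ones were already locked, and partway through closing the gripper over the open guard dragged it about 38 mm shut (peak 65 N on the fingers), so I pushed it open again before touching any switch.

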